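Fetch the handheld tester from behind the stock and load its test cradle

ROBOT

A 6-joint arm with a two-finger parallel gripper is mounted at the origin on the work surface. World frame = base frame: x ahead of the robot, y to its left, z up, the work surface at z = 0. Lengths are in m, angles in degrees, forces in N, time in s.
With the tool pointing down it reaches from about 0.3 to 0.75 m from the base axis. Payload 8.5 kg.
Tool frame: the origin (TCP) lies midway between the tips of the shut fingers; the grasp point (between the pads) lies env.tcp_to_grasp behind it (env.tcp_to_grasp is the distance from the TCP to the grasp point, in m); z points along the fingers, y is the line along which they close (so a half turn about z gives the same grasp; the last joint's range is limited). The gripper opens to 85 mm and grips with 20 to 120 N. Pads are 22 mm wide; open, the fingers measure 114 mm over their backs; the gripper's body (76 mm by 85 mm) begins 54 mm behind the grasp point. The pads swing forward as they close: fully open they stand 13 mm farther back than shut.
Start: joints at [-88.425, 21.807, 74.336, -0, 83.858, -12.336], TCP at [0.132, -0.534, 0.231] pointing down, gripper open.
Joint ranges: [-178.18, 178.18], [-50.72, 133.34], [12.68, 142.11], [-81.47, 261.47], [9.98, 163.14], [-165.26, 165.26]. Speed limits (degrees/s): [136.94, 136.94, 180, 180, 180, 180].

INTERFACE

Orientations are given as a 3x3 rotation matrix whose columns are the frame's x, y, z axes.
In Python, from rig import observe, optics, job, env gives the robot as it stands. The module is installed in compiled form; this text tells all that it offers.
- The arm moves only by the shell command python3 -m jog 'ROWS' [FORCE]. ROWS is JSON, a list of rows, each a list of 7 numbers: the turn, a rotation vector about the tool's x, y, z in rad, then the shift along the tool's x, y, z in m, then the opening in per cent of the stroke, from 0 (shut) to 100 (fully open). A call has 1 to 10 rows; each row shifts and turns the commanded pose from where the row before left it, along the tool's axes as they then stand; what a row does not reach is not made up. A row lasts 1/8 s, in which the tool goes at most 62.5 mm and 10.7 degrees, less where a joint would pass 70% of its speed; a pose out of reach is approached as far as the arm can. A call is refused whole if a number of a shift passes 0.0625 or a number of a turn 0.188, either way. A call with a gripper value outside its range is refused whole. The fingers move at their own pace and stop on an object; FORCE is the grip in N (left out, the last holds). Time passes only in rows, so rows that do not move let the fingers close. It gives the time, the measured TCP pose, the force, the opening and the grip force at its end, in the units of the state.
- observe(): the state, without advancing time (a new reading comes with each control period).
- optics.get_image(name): name is "scene" or "side" or "wrist"; returns a dict with "pixels" (400x640x3 uint8, red, green, blue), "mtx" (3x3 intrinsics, pixels), "rvec" (rotation vector, rad) and "tvec" (3), from world to camera coordinates, as OpenCV has them. Camera axes: x right, y down, z forward; pixel columns grow to the right and rows downward; lengths in m; the calibration is good to about 2 mm. A picture is of the moment at which its call begins. There is no depth.
- job.close_job(): hands the job in; it is judged then, once.
The state is a dict: "time_s": time; "q": joint angles; "qvel": joint speeds; "joint_efforts": joint torques, N m; "position": TCP position; "tool_rot": TCP orientation; "ft_force": force on the tool from outside, world axes, zero at the start; "wrist_torque": the same for the moment, N m; "grip_width": finger opening in m; "gripper_force": force on a finger pad.
Only numpy, scipy, OpenCV 4.12 (cv2) and the standard library are available. Lean on these libraries where they do the work, as an engineer would, in place of code of your own. Each camera call takes 0.05 s, during which the arm holds its last target. There are 200 camera calls.

TASK

Stand the bottle, the square module and the jar that block the long handheld device over onto the black rubber mat, all three; only then lay the device in the test cradle, button side up and between its posts, and after that stand each of the three back on the board where it stood at the start (within about a centimetre). Set things down rather than dropping or toppling them, and do not disturb the small blue sensor or the roll of tape.

Things in the scene. Friction and masses are not known exactly. Their poses are not given: they have to be found in the camera images.
- bottle: white round plastic bottle, standing on the stock board; body 48 mm in diameter up to 78 mm, sloping shoulder, grey cap 26 mm in diameter from 93 to 120 mm height; about 0.15 kg. Origin: centre of its underside, z up along its axis.
- module: grey square power module with a black terminal block on top, standing on the stock board; 46 x 46 mm, grey part 85 mm tall, 95 mm tall in all; about 0.25 kg. Origin: centre of its underside; x and y square to its sides, z up.
- jar: squat white round jar with a flat steel lid, standing on the stock board; 54 mm in diameter, 80 mm tall (lid 53 mm in diameter from 66 mm up); about 0.2 kg. Origin: centre of its underside, z up along its axis.
- device: bar-shaped handheld device, white with yellow sides, one black end and two black buttons on top; 180 mm long (x), 34 mm wide (y), 30 mm tall; about 0.18 kg. It lies flat on the board right behind the row of three, its length along the row, with only about 10 mm between it and them. Origin: centre of its underside; x to the black end, z up. Either way round is fine in the cradle.
- board: fixed grey stock board 200 mm (x) by 270 mm (y), top 10 mm above its origin and the bench, with an aluminium fence 25 mm high (above the bench) along its far edge, x = 92 to 100 mm. Its y axis runs along the row: the bottle, module and jar stand at x = -32 mm, y = -72, 0 and 72 mm in an order that changes, within 3 mm; the device lies at x = 20 mm. Origin: centre of its underside, on the bench.
- mat: fixed flat black rubber mat, the side area; 270 mm (x) by 140 mm (y), 4 mm thick, on the bench left or right of the board. Origin: centre of its underside.
- cradle: fixed test cradle on the other side of the board: aluminium plate 250 mm (x) by 90 mm (y), 12 mm thick, on which the device lies along x. Four black posts, 20 mm long (x), 20 mm high above the plate, at x = -65 and 65 mm, leave 54 mm between them in y; two end stops of the same height leave 202 mm between them in x; the middle is open for the fingers. Origin: centre of the plate's underside, on the bench.
- sensor: small blue block 26 x 42 x 22 mm with a short steel stub on its +y side, lying on the board behind the device, near one end; loose, to be left alone. Origin: centre of its underside.
- tape: grey plastic roll 70 mm in diameter, 22 mm tall, lying flat on the bench between the robot and the board; loose, to be left alone. Origin: centre of its underside.
Not all that is in view belongs to the job. What is shaped like the bottle but green is not meant.

How it is judged (in metres and radians):
On the way, in this order (a step that is already met when the one before it is completed fails the run):
1. the bottle, the module and the jar all stand upright on the mat, released, the device still where it was (x of bottle in the frame of mat between -0.135 and 0.135 m and y of bottle in the frame of mat between -0.07 and 0.07 m and z of each of bottle, module, jar in the frame of mat below 0.01 m and angle between each of bottle, module, jar's own z axis and vertical below 0.1 rad and x of module in the frame of mat between -0.135 and 0.135 m and y of module in the frame of mat between -0.07 and 0.07 m and x of jar in the frame of mat between -0.135 and 0.135 m and y of jar in the frame of mat between -0.07 and 0.07 m and contact force between the fingers and bottle below 0.1 N and contact force between the fingers and module below 0.1 N and contact force between the fingers and jar below 0.1 N and linear speed of each of bottle, module, jar below 0.03 m/s and distance of device from where it was at the start of the episode below 0.02 m), for 0.2 s.
2. the device lies in the cradle, released, while the three still stand on the mat (x of device in the frame of cradle between -0.014 and 0.014 m and y of device in the frame of cradle between -0.013 and 0.013 m and z of device in the frame of cradle below 0.017 m and angle between the x axis of device and the x axis of cradle, either way round below 0.2 rad and angle between each of device, bottle, module, jar's own z axis and vertical below 0.1 rad and contact force between the fingers and device below 0.1 N and linear speed of device below 0.03 m/s and x of bottle in the frame of mat between -0.135 and 0.135 m and y of bottle in the frame of mat between -0.07 and 0.07 m and z of each of bottle, module, jar in the frame of mat below 0.01 m and x of module in the frame of mat between -0.135 and 0.135 m and y of module in the frame of mat between -0.07 and 0.07 m and x of jar in the frame of mat between -0.135 and 0.135 m and y of jar in the frame of mat between -0.07 and 0.07 m), for 0.2 s.
At the end, for the whole second after the job is handed in: Bottle, module and jar each upright (0.1 rad) within 15 mm of where they stood at the start; the device flat on the cradle plate, top side up, between posts and end stops (within 14 mm along, 13 mm across, 0.2 rad); all released and at rest (distance of each of bottle, module, jar from where it was at the start of the episode below 0.015 m and angle between each of bottle, module, jar, device's own z axis and vertical below 0.1 rad and x of device in the frame of cradle between -0.014 and 0.014 m and y of device in the frame of cradle between -0.013 and 0.013 m and z of device in the frame of cradle below 0.017 m and angle between the x axis of device and the x axis of cradle, either way round below 0.2 rad and linear speed of each of bottle, module, jar, device below 0.03 m/s); the robot touches nothing.
It fails at once if the bottle, module, jar or device is dropped (falls free at over 0.6 m/s, about 18 mm) ((contact force between the fingers and bottle below 0.05 N and linear speed of bottle above 0.6 m/s) or (contact force between the fingers and module below 0.05 N and linear speed of module above 0.6 m/s) or (contact force between the fingers and jar below 0.05 N and linear speed of jar above 0.6 m/s) or (contact force between the fingers and device below 0.05 N and linear speed of device above 0.6 m/s)).
It fails at once if the bottle, module, jar or device is tipped over (more than 40 degrees) (angle between any of bottle, module, jar, device's own z axis and vertical above 0.7 rad).
It fails at once if the sensor or tape is disturbed (moved more than 20 mm) (distance of any of sensor, tape from where it was at the start of the episode above 0.02 m).
It also fails if it takes over 144 s, if anything falls off the work surface, if the arm or the gripper's body presses on something with over 40 N, if the wrist force passes 120 N, or if a joint passes its speed limit or range.

## Working session

There is one attempt and no reset: what is moved stays moved. The work goes in short steps, Python scripts to look and compute and a shell command to move; the robot and the scene stay as the last step left them, time stands still between calls to the robot, and variables do not carry over. Pictures are saved under pics/ and viewed, at most 14 in all, crops included, and the job is handed in when it is done.

```bash
mkdir -p pics; cat > h.py <<'E'
import numpy as np, cv2
from rig import observe, optics, job, env
def img(n,save=None):
    d=optics.get_image(n)
    if save: cv2.imwrite('pics/'+save,cv2.cvtColor(d['pixels'],cv2.COLOR_RGB2BGR))
    return d
def ray(d,u,v):
    R=cv2.Rodrigues(np.array(d['rvec'],float))[0]; t=np.array(d['tvec'],float).ravel()
    p=np.linalg.inv(np.array(d['mtx']))@[u,v,1]
    return -R.T@t, R.T@p
def pt(d,u,v,z):
    c,r=ray(d,u,v); return (c+r*(z-c[2])/r[2])
def proj(d,P):
    return cv2.projectPoints(np.array(P,float).reshape(-1,3),np.array(d['rvec'],float),np.array(d['tvec'],float),np.array(d['mtx'],float),None)[0].reshape(-1,2)
E
python3 - <<'E'
from h import *
for n in ['scene','side','wrist']:
    d=img(n,n+'0.png'); c,r=ray(d,320,200); print(n,c.round(3),r.round(3))
s=observe(); print(s['tool_rot'],s['grip_width'],s['ft_force'],env.tcp_to_grasp)
E
```

```text
scene [ 1.077 -0.139  0.854] [-0.553  0.115 -0.825]
side [ 0.43  -0.611  0.763] [ 0.071  0.634 -0.77 ]
wrist [ 0.202 -0.516  0.375] [-0.267 -0.071 -0.961]
[[ 9.70671417e-01  2.40410065e-01 -3.51136545e-05]
 [ 2.40409967e-01 -9.70670867e-01  1.05587333e-03]
 [ 2.19758774e-04 -1.03334773e-03 -9.99999442e-01]] 0.08530100886733742 [-0.33899849  0.53041569  0.50236231] 0.0187
```

View pics/scene0.png

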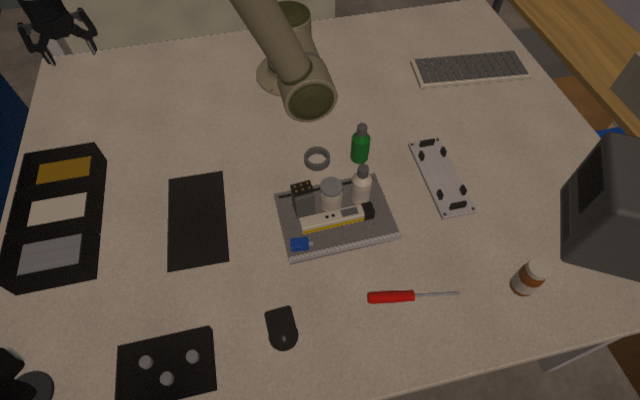

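View pics/side0.png

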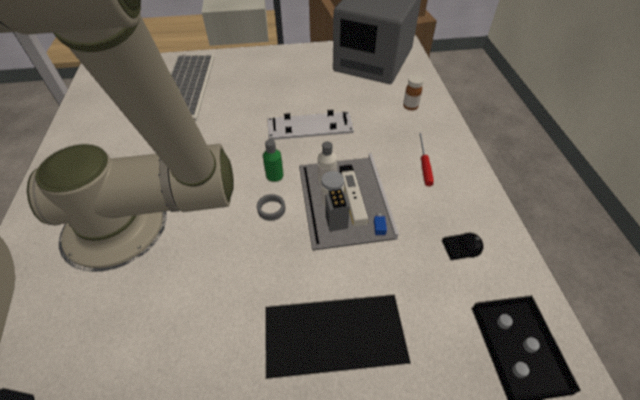

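Scene: mat at (198,221), board (337,217) with module (303,197), jar (331,195), bottle (362,185), device (335,218), sensor (300,243), tape (317,158), cradle (441,177); green decoy at (360,145). In the side view, the mat is at (335,335) and the cradle at (310,123).

```bash
python3 - <<'E'
import cv2
a=cv2.imread('pics/scene0.png')[125:270,260:480]; a=cv2.resize(a,None,fx=3.6,fy=3.6,interpolation=cv2.INTER_CUBIC)
cv2.imwrite('pics/c1.png',cv2.convertScaleAbs(a,alpha=1.6))
b=cv2.imread('pics/side0.png')[100:255,240:440]; b=cv2.resize(b,None,fx=3.8,fy=3.8,interpolation=cv2.INTER_CUBIC)
cv2.imwrite('pics/c2.png',cv2.convertScaleAbs(b,alpha=1.6))
E
```

```text
(no output)
```

View pics/c1.png

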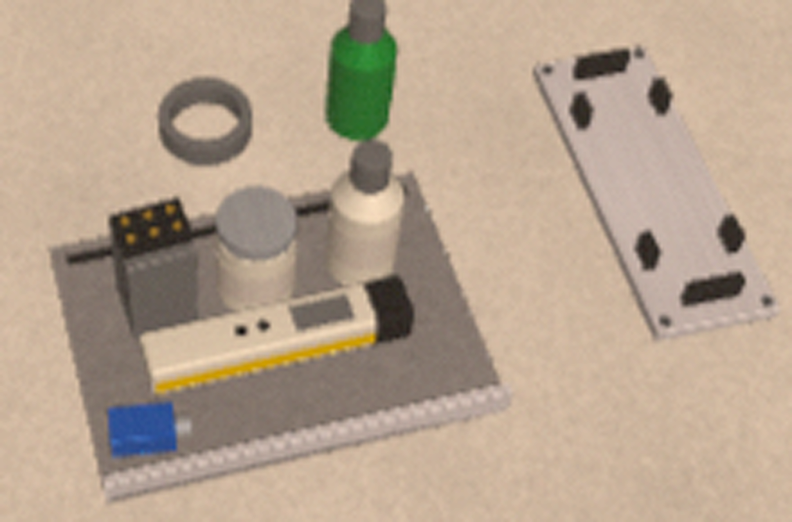

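View pics/c2.png

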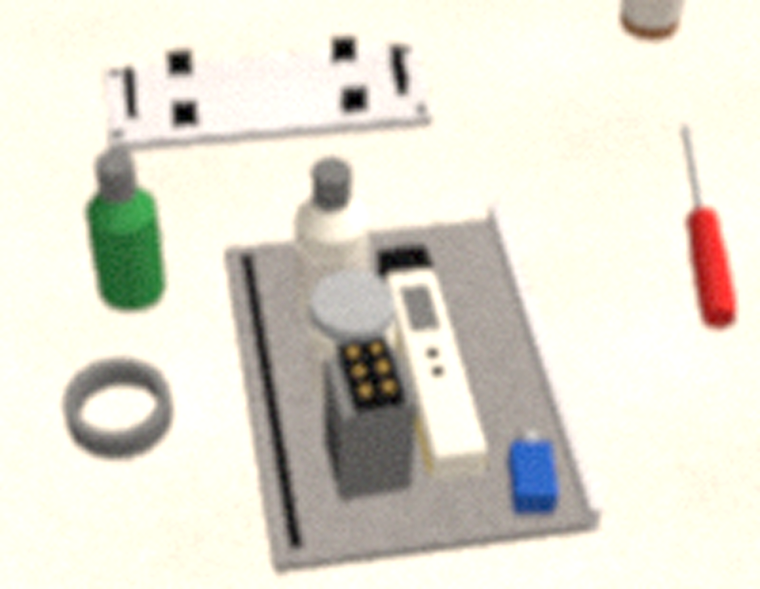

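```bash
python3 - <<'E'
from h import *
A=img('scene');B=img('side')
a=lambda x,y:(260+x/3.6,125+y/3.6); b=lambda x,y:(240+x/3.8,100+y/3.8)
def two(n,p,q,z):
    P=pt(A,*p,z);Q=pt(B,*q,z); print(n,P[:2].round(4),Q[:2].round(4))
two('module',a(150,226),b(372,375),.105)
two('jar',a(256,215),b(352,301),.09)
two('bottle',a(371,152),b(331,170),.13)
def poly(n,d,f,c,z):
    Q=np.array([pt(d,*f(*p),z)[:2] for p in c]); print(n,Q.mean(0).round(4)); 
    for i in range(len(Q)):
        e=Q[(i+1)%len(Q)]-Q[i]; print('   ',Q[i].round(4),round(np.hypot(*e),4),round(np.degrees(np.arctan2(e[1],e[0])),1))
poly('boardA',A,a,[(50,250),(412,175),(508,395),(105,485)],.01)
poly('boardB',B,b,[(278,568),(597,522),(490,215),(227,250)],.01)
poly('crA',A,a,[(533,70),(638,48),(775,312),(657,335)],.012)
poly('crB',B,b,[(108,72),(400,45),(430,120),(112,145)],.012)
poly('devA',A,a,[(143,343),(366,283),(404,277),(412,312),(152,380)],.04)
poly('devB',B,b,[(382,255),(430,250),(485,465),(435,472)],.04)
two('tape',a(205,112),b(120,395),.022)
two('green',a(367,8),b(115,158),.12)
g=lambda u,v:(u,v)
poly('matB',B,g,[(265,306),(398,296),(408,362),(266,376)],.004)
m=cv2.inRange(A['pixels'],(0,0,0),(55,55,55))[160:275,155:235]
c=max(cv2.findContours(m,0,1)[0],key=cv2.contourArea)
poly('matA',A,g,cv2.approxPolyDP(c,4,True)[:,0]+[155,160],.004)
E
```

```text
module [ 0.5325 -0.0672] [ 0.5299 -0.0713]
jar [0.5288 0.0027] [0.5291 0.0011]
bottle [0.5262 0.0776] [0.5263 0.0768]
boardA [0.5595 0.0059]
    [ 0.4676 -0.1306] 0.2671 91.1
    [0.4624 0.1365] 0.1901 2.1
    [0.6524 0.1435] 0.2694 -89.3
    [ 0.6556 -0.1259] 0.1881 -178.6
boardB [0.5601 0.0047]
    [ 0.4661 -0.1334] 0.1959 2.0
    [ 0.6619 -0.1264] 0.2709 92.1
    [0.6521 0.1443] 0.1922 -177.0
    [0.4602 0.1344] 0.2678 -88.7
crA [0.5099 0.2985]
    [0.3878 0.2558] 0.0866 91.8
    [0.3851 0.3423] 0.2488 -0.4
    [0.6339 0.3405] 0.085 -90.8
    [0.6326 0.2556] 0.2448 180.0
crB [0.5038 0.2983]
    [0.3844 0.3423] 0.2353 0.7
    [0.6197 0.345 ] 0.0944 -85.4
    [0.6272 0.2509] 0.2433 179.1
    [0.384  0.2548] 0.0875 89.7
devA [0.581  0.0182]
    [ 0.5763 -0.084 ] 0.1543 94.4
    [0.5646 0.0699] 0.0261 87.3
    [0.5658 0.0959] 0.028 -6.2
    [0.5937 0.0929] 0.177 -86.4
    [ 0.6048 -0.0838] 0.0285 -179.6
devB [ 0.5801 -0.0056]
    [0.5628 0.0859] 0.0331 0.6
    [0.5959 0.0862] 0.1828 -89.9
    [ 0.5963 -0.0966] 0.0308 -177.9
    [ 0.5656 -0.0977] 0.1837 90.9
tape [0.3791 0.0011] [0.3798 0.0018]
green [0.3957 0.1136] [0.392  0.1175]
matB [ 0.4866 -0.3257]
    [ 0.3532 -0.2516] 0.276 -3.0
    [ 0.6289 -0.266 ] 0.1325 -96.5
    [ 0.614  -0.3976] 0.2637 177.8
    [ 0.3505 -0.3877] 0.136 88.8
matA [ 0.4869 -0.3264]
    [ 0.3553 -0.2551] 0.1353 -90.6
    [ 0.354  -0.3904] 0.2634 -1.5
    [ 0.6173 -0.3974] 0.1348 88.4
    [ 0.621  -0.2626] 0.2658 178.4
```

```bash
python3 -m jog '[[0,0,-0.185,0,0,0,100],[0,0,-0.185,0,0,0,100],[0,0,-0.185,0,0,0,100],[0,0,-0.185,0,0,0,100],[0,0,-0.185,0,0,0,100],[0,0,-0.185,0,0,0,100],[0,0,-0.185,0,0,0,100],[0,0,-0.066,0,0,0,100]]'
python3 -m jog '[[0,0,0,0.041,0.0377,0,100],[0,0,0,0.041,0.0377,0,100],[0,0,0,0.041,0.0377,0,100],[0,0,0,0.041,0.0377,0,100],[0,0,0,0.041,0.0377,0,100],[0,0,0,0.041,0.0377,0,100],[0,0,0,0.041,0.0377,0,100],[0,0,0,0.041,0.0377,0,100],[0,0,0,0.041,0.0377,0,100],[0,0,0,0.041,0.0377,0,100]]'
python3 -m jog '[[0,0,0,0.041,0.0377,0,100],[0,0,0,0,0,0,100]]'
python3 -c "
from h import *
img('wrist','w1.png');print(observe()['q'])"
```

```text
time_s: 1.25
position: [0.1322, -0.5338, 0.2312]
tool_rot: [[-0.036, 0.999, -0.0], [0.999, 0.036, 0.0], [0.0, -0.0, -1.0]]
ft_force: [-0.5, -0.5, 0.1]
grip_width: 0.0857
gripper_force: 0.0
time_s: 2.5
position: [0.4965, -0.11, 0.2314]
tool_rot: [[-0.033, 0.999, 0.0], [0.999, 0.033, -0.0], [-0.0, 0.0, -1.0]]
ft_force: [0.7, -0.1, -0.1]
grip_width: 0.0856
gripper_force: 0.0
time_s: 2.75
position: [0.5332, -0.0668, 0.2308]
tool_rot: [[-0.038, 0.999, -0.0], [0.999, 0.038, 0.001], [0.001, -0.0, -1.0]]
ft_force: [-0.4, -0.4, -0.5]
grip_width: 0.0852
gripper_force: 0.0
[-1.99471873e+01  2.04950547e+01  7.64808045e+01 -1.11739867e-02
  8.30672116e+01 -2.20016683e+01]
```

View pics/w1.png

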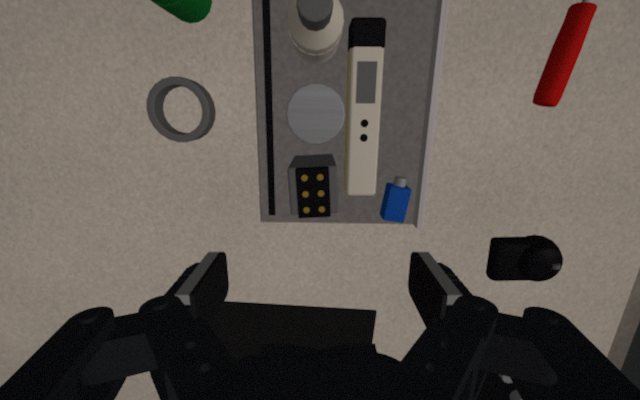

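Wrist view: module terminal block centre (313,191), jar lid (316,114), bottle cap (316,10), device from its black end (367,20) to its white end (361,194), sensor (396,202).

```bash
python3 -c "
from h import *
d=img('wrist')
for n,u,v,z in [('mod',313,191,.105),('jar',316,114,.09),('bot',316,9,.13),('devB',367,18,.04),('devBl',350,18,.04),('devBr',385,18,.04),('devW',361,195,.04),('devWl',347,194,.04),('devWr',376,195,.04),('bdL',261,222,.01),('bdR',416,227,.025),('modl',297,217,.105),('modtl',296,168,.105)]: print(n,pt(d,u,v,z)[:2].round(4))
"
```

```text
mod [ 0.5284 -0.0656]
jar [0.5288 0.0015]
bot [0.5267 0.0727]
devB [0.5748 0.0922]
devBl [0.5583 0.0917]
devBr [0.5922 0.0929]
devW [ 0.5822 -0.085 ]
devWl [ 0.5664 -0.0844]
devWr [ 0.5992 -0.0844]
bdL [ 0.4633 -0.1327]
bdR [ 0.6544 -0.1268]
modl [ 0.5144 -0.0911]
modtl [ 0.5127 -0.0451]
```

```bash
python3 -m jog '[[0,0,0,-0.001,-0.003,0.035,100],[0,0,0,0,0,0.035,100],[0,0,0,0,0,0.035,100],[0,0,0,0,0,0.035,100],[0,0,0,0,0,0.025,100],[0,0,0,0,0,0.012,100],[0,0,0,0,0,0,100]]'
python3 -m jog '[[0,0,0,0,0,0,0],[0,0,0,0,0,0,0],[0,0,0,0,0,0,0],[0,0,0,0,0,0,0],[0,0,0,0,0,0,0],[0,0,0,0,0,0,0],[0,0,0,0,0,0,0],[0,0,0,0,0,0,0]]' 40
```

```text
time_s: 3.72
position: [0.5285, -0.0712, 0.0543]
tool_rot: [[-0.032, 0.999, -0.001], [0.999, 0.032, 0.0], [0.0, -0.001, -1.0]]
ft_force: [0.4, -0.1, 0.3]
grip_width: 0.0852
gripper_force: 0.0
time_s: 4.72
position: [0.5291, -0.0706, 0.0553]
tool_rot: [[-0.033, 0.999, 0.001], [0.999, 0.033, -0.001], [-0.001, 0.001, -1.0]]
ft_force: [-2.3, -0.1, 5.2]
grip_width: 0.0458
gripper_force: 40.4
```

```bash
python3 -m jog '[[0,0,0,0,0,-0.012,0],[0,0,0,0,0,-0.024,0],[0,0,0,0,0,-0.024,0],[0,0,0,-0.02,0.003,0,0],[0,0,0,-0.036,0.006,0,0],[0,0,0,-0.04,0.006,0,0],[0,0,0,-0.04,0.006,0,0],[0,0,0,-0.04,0.006,0,0],[0,0,0,-0.036,0.006,0,0],[0,0,0,-0.03,0.004,0,0]]'
python3 -m jog '[[0,0,0,-0.0145,0.002,0,0],[0,0,0,0,0,0.02,0],[0,0,0,0,0,0.02,0],[0,0,0,0,0,0.015,0],[0,0,0,0,0,0.006,0],[0,0,0,0,0,0.003,0],[0,0,0,0,0,0,0],[0,0,0,0,0,0,0]]'
```

```text
time_s: 5.98
position: [0.5732, -0.3136, 0.113]
tool_rot: [[-0.032, 0.999, -0.001], [0.999, 0.032, 0.001], [0.001, -0.001, -1.0]]
ft_force: [0.5, 0.7, -3.3]
grip_width: 0.046
gripper_force: 41.0
time_s: 6.98
position: [0.5765, -0.3257, 0.0509]
tool_rot: [[-0.033, 0.999, 0.001], [0.999, 0.033, -0.001], [-0.001, 0.001, -1.0]]
ft_force: [-0.3, -0.3, -3.1]
grip_width: 0.0459
gripper_force: 41.1
```

```bash
python3 -m jog '[[0,0,0,0,0,0.001,0],[0,0,0,0,0,0,0]]';python3 -m jog '[[0,0,0,0,0,0.001,0],[0,0,0,0,0,0,0]]'; python3 -m jog '[[0,0,0,0,0,0.001,0],[0,0,0,0,0,0,0]]'
```

```text
time_s: 7.22
position: [0.5763, -0.3256, 0.0494]
tool_rot: [[-0.033, 0.999, 0.0], [0.999, 0.033, -0.0], [-0.0, 0.0, -1.0]]
ft_force: [0.5, 0.2, -2.2]
grip_width: 0.0459
gripper_force: 41.1
time_s: 7.48
position: [0.5763, -0.3256, 0.0494]
tool_rot: [[-0.033, 0.999, 0.001], [0.999, 0.033, -0.001], [-0.001, 0.0, -1.0]]
ft_force: [-2.0, 1.2, 5.0]
grip_width: 0.0465
gripper_force: 41.7
time_s: 7.72
position: [0.5764, -0.3256, 0.0493]
tool_rot: [[-0.033, 0.999, 0.001], [0.999, 0.033, -0.001], [-0.001, 0.001, -1.0]]
ft_force: [-5.0, 3.1, 11.5]
grip_width: 0.0461
gripper_force: 42.3
```

```bash
python3 -m jog '[[0,0,0,0,0,-0.001,75],[0,0,0,0,0,0,75],[0,0,0,0,0,0,75],[0,0,0,0,0,0,75],[0,0,0,0,0,-0.025,75],[0,0,0,0,0,-0.03,75],[0,0,0,0,0,-0.03,75],[0,0,0,0.03,-0.0035,0,100],[0,0,0,0.04,-0.0045,0,100],[0,0,0,0.04,-0.0045,0,100]]'
python3 -m jog '[[0,0,0,0.04,-0.0045,0,100],[0,0,0,0.04,-0.0045,0,100],[0,0,0,0.04,-0.0045,0,100],[0,0,0,0.04,-0.0045,0,100],[0,0,0,0.04,-0.0045,0,100],[0,0,0,0.019,-0.0012,0,100],[0,0,0,0,0,0,100]]'
```

```text
time_s: 8.98
position: [0.5599, -0.215, 0.1333]
tool_rot: [[-0.033, 0.999, 0.0], [0.999, 0.033, 0.0], [0.0, 0.0, -1.0]]
ft_force: [0.6, -0.6, 0.0]
grip_width: 0.0849
gripper_force: 0.0
time_s: 9.85
position: [0.5294, 0.0025, 0.1334]
tool_rot: [[-0.035, 0.999, 0.0], [0.999, 0.035, -0.0], [-0.0, 0.0, -1.0]]
ft_force: [0.7, -0.5, -0.8]
grip_width: 0.0852
gripper_force: 0.0
```

```bash
python3 -m jog '[[0,0,0,0,0,0.03,100],[0,0,0,0,0,0.03,100],[0,0,0,0,0,0.016,100],[0,0,0,0,0,0.006,100],[0,0,0,0,0,0,100]]'
python3 -m jog '[[0,0,0,0,0,0,0],[0,0,0,0,0,0,0],[0,0,0,0,0,0,0],[0,0,0,0,0,0,0],[0,0,0,0,0,0,0],[0,0,0,0,0,0,0]]' 40
```

```text
time_s: 10.48
position: [0.5295, 0.0013, 0.0514]
tool_rot: [[-0.032, 0.999, 0.0], [0.999, 0.032, -0.0], [-0.0, 0.0, -1.0]]
ft_force: [-0.6, 0.3, 0.2]
grip_width: 0.0857
gripper_force: 0.0
time_s: 11.22
position: [0.5294, 0.0019, 0.0522]
tool_rot: [[-0.033, 0.999, 0.001], [0.999, 0.033, -0.001], [-0.001, 0.001, -1.0]]
ft_force: [-2.1, -1.7, 5.6]
grip_width: 0.0529
gripper_force: 41.6
```

```bash
python3 -m jog '[[0,0,0,0,0,-0.012,0],[0,0,0,0,0,-0.024,0],[0,0,0,0,0,-0.024,0],[0,0,0,-0.02,-0.006,0,0],[0,0,0,-0.04,-0.006,0,0],[0,0,0,-0.04,-0.006,0,0],[0,0,0,-0.04,-0.006,0,0],[0,0,0,-0.04,-0.006,0,0],[0,0,0,-0.04,-0.006,0,0],[0,0,0,-0.04,-0.006,0,0]]'
python3 -m jog '[[0,0,0,-0.04,-0.006,0,0],[0,0,0,-0.0266,-0.0052,0,0],[0,0,0,0,0,0.02,0],[0,0,0,0,0,0.02,0],[0,0,0,0,0,0.015,0],[0,0,0,0,0,0.006,0],[0,0,0,0,0,0.003,0],[0,0,0,0,0,0.001,0],[0,0,0,0,0,0,0]]'
python3 -m jog '[[0,0,0,0,0,0.001,0],[0,0,0,0,0,0,0]]'; python3 -m jog '[[0,0,0,0,0,0.001,0],[0,0,0,0,0,0,0]]'
```

```text
time_s: 12.48
position: [0.4956, -0.2604, 0.112]
tool_rot: [[-0.033, 0.999, 0.0], [0.999, 0.033, -0.0], [-0.0, 0.0, -1.0]]
ft_force: [0.7, 0.8, -1.8]
grip_width: 0.053
gripper_force: 42.8
time_s: 13.6
position: [0.487, -0.3262, 0.0467]
tool_rot: [[-0.033, 0.999, 0.001], [0.999, 0.033, -0.001], [-0.001, 0.001, -1.0]]
ft_force: [0.4, -1.1, -1.8]
grip_width: 0.0525
gripper_force: 42.8
time_s: 13.85
position: [0.4871, -0.3264, 0.0462]
tool_rot: [[-0.033, 0.999, 0.001], [0.999, 0.033, -0.001], [-0.001, 0.001, -1.0]]
ft_force: [-1.6, 1.3, 5.3]
grip_width: 0.0529
gripper_force: 43.3
time_s: 14.1
position: [0.4871, -0.3264, 0.0461]
tool_rot: [[-0.033, 0.999, 0.001], [0.999, 0.033, -0.002], [-0.002, 0.001, -1.0]]
ft_force: [-4.5, 3.5, 12.8]
grip_width: 0.0523
gripper_force: 44.3
```

```bash
python3 -m jog '[[0,0,0,0,0,-0.001,78],[0,0,0,0,0,0,78],[0,0,0,0,0,0,78],[0,0,0,0,0,0,78],[0,0,0,0,0,-0.033,78],[0,0,0,0,0,-0.045,78],[0,0,0,0,0,-0.045,78],[0,0,0,0.02,0.0048,0,78],[0,0,0,0.04,0.0048,0,78],[0,0,0,0.04,0.0048,0,78]]'
python3 -m jog '[[0,0,0,0.04,0.0048,0,78],[0,0,0,0.04,0.0048,0,78],[0,0,0,0.04,0.0048,0,78],[0,0,0,0.04,0.0048,0,78],[0,0,0,0.04,0.0048,0,78],[0,0,0,0.04,0.0048,0,78],[0,0,0,0.04,0.0048,0,78],[0,0,0,0.0207,0.0048,0,78],[0,0,0,0,0,0,78]]'
python3 -c "
from h import *
img('scene','s1.png')"
```

```text
time_s: 15.35
position: [0.4975, -0.2239, 0.1671]
tool_rot: [[-0.033, 0.999, -0.002], [0.999, 0.033, 0.001], [0.001, -0.001, -1.0]]
ft_force: [1.0, 0.3, -0.4]
grip_width: 0.0666
gripper_force: 0.0
time_s: 16.48
position: [0.5257, 0.0776, 0.1673]
tool_rot: [[-0.036, 0.999, -0.002], [0.999, 0.036, 0.0], [0.0, -0.002, -1.0]]
ft_force: [-0.3, -0.7, 0.3]
grip_width: 0.0666
gripper_force: 0.0
```

View pics/s1.png

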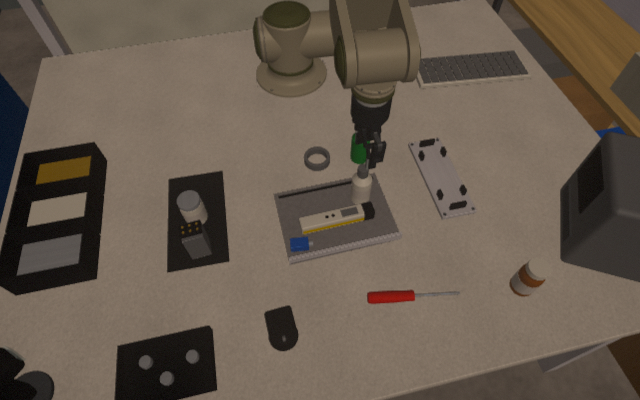

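The module (195,235) and jar (192,207) stand on the mat; the gripper is over the bottle cap at (368,160).

```bash
python3 -m jog '[[0,0,0,0,0,0.03,78],[0,0,0,0,0,0.025,78],[0,0,0,0,0,0.015,78],[0,0,0,0,0,0,78],[0,0,0,0,0,0,0],[0,0,0,0,0,0,0],[0,0,0,0,0,0,0],[0,0,0,0,0,0,0],[0,0,0,0,0,0,0],[0,0,0,0,0,0,0]]' 40
python3 -m jog '[[0,0,0,0,0,0,0],[0,0,0,0,0,0,0]]'
```

```text
time_s: 17.77
position: [0.5263, 0.076, 0.0991]
tool_rot: [[-0.033, 0.999, 0.0], [0.999, 0.033, -0.0], [-0.0, 0.0, -1.0]]
ft_force: [-2.8, -0.5, 6.4]
grip_width: 0.0248
gripper_force: 37.0
time_s: 18.02
position: [0.5263, 0.076, 0.0991]
tool_rot: [[-0.033, 0.999, 0.0], [0.999, 0.033, -0.0], [-0.0, 0.0, -1.0]]
ft_force: [-1.6, -0.9, 6.4]
grip_width: 0.0252
gripper_force: 37.0
```

```bash
python3 -m jog '[[0,0,0,0,0,-0.012,0],[0,0,0,0,0,-0.024,0],[0,0,0,0,0,-0.024,0],[0,0,0,-0.02,-0.013,0,0],[0,0,0,-0.04,-0.013,0,0],[0,0,0,-0.04,-0.013,0,0],[0,0,0,-0.04,-0.013,0,0],[0,0,0,-0.04,-0.013,0,0],[0,0,0,-0.04,-0.013,0,0],[0,0,0,-0.04,-0.013,0,0]]'
python3 -m jog '[[0,0,0,-0.04,-0.013,0,0],[0,0,0,-0.04,-0.013,0,0],[0,0,0,-0.04,-0.013,0,0],[0,0,0,-0.0177,-0.013,0,0],[0,0,0,0,0,0.02,0],[0,0,0,0,0,0.02,0],[0,0,0,0,0,0.015,0],[0,0,0,0,0,0.006,0],[0,0,0,0,0,0.003,0],[0,0,0,0,0,0,0]]'
python3 -m jog '[[0,0,0,0,0,0.001,0],[0,0,0,0,0,0,0]]'; python3 -m jog '[[0,0,0,0,0,0.001,0],[0,0,0,0,0,0,0]]'; python3 -m jog '[[0,0,0,0,0,0.001,0],[0,0,0,0,0,0,0]]'
```

```text
time_s: 19.27
position: [0.4437, -0.1881, 0.159]
tool_rot: [[-0.033, 0.999, 0.001], [0.999, 0.033, -0.001], [-0.001, 0.001, -1.0]]
ft_force: [0.5, 0.3, -2.2]
grip_width: 0.0246
gripper_force: 37.3
time_s: 20.52
position: [0.3968, -0.3263, 0.0948]
tool_rot: [[-0.033, 0.999, 0.0], [0.999, 0.033, -0.001], [-0.001, 0.0, -1.0]]
ft_force: [-0.4, 0.4, -2.2]
grip_width: 0.025
gripper_force: 37.3
time_s: 20.78
position: [0.3967, -0.3261, 0.0935]
tool_rot: [[-0.033, 0.999, 0.0], [0.999, 0.033, -0.0], [-0.0, 0.0, -1.0]]
ft_force: [0.1, -0.3, -1.8]
grip_width: 0.0252
gripper_force: 37.3
time_s: 21.02
position: [0.3967, -0.3264, 0.0931]
tool_rot: [[-0.033, 0.999, 0.001], [0.999, 0.033, -0.001], [-0.001, 0.001, -1.0]]
ft_force: [-1.8, 0.4, 4.7]
grip_width: 0.0251
gripper_force: 38.4
time_s: 21.28
position: [0.3968, -0.3266, 0.093]
tool_rot: [[-0.033, 0.999, 0.001], [0.999, 0.033, -0.002], [-0.002, 0.001, -1.0]]
ft_force: [-2.6, 2.6, 13.6]
grip_width: 0.0248
gripper_force: 39.9
```

```bash
python3 -m jog '[[0,0,0,0,0,-0.001,60],[0,0,0,0,0,0,60],[0,0,0,0,0,0,60],[0,0,0,0,0,0,60],[0,0,0,0,0,-0.03,60],[0,0,0,0,0,-0.04,60],[0,0,0,0,0,-0.04,60],[0,0,0,0,0,-0.029,60]]'
python3 -m jog '[[0,0,0,0.0369,0.0251,0,100],[0,0,0,0.0369,0.0251,0,100],[0,0,0,0.0369,0.0251,0,100],[0,0,0,0.0369,0.0251,0,100],[0,0,0,0.0369,0.0251,0,100],[0,0,0,0.0369,0.0251,0,100],[0,0,0,0,0,0,100],[0,0,0,0,0,0,100]]'
python3 -c "
from h import *
d=img('wrist','w2.png'); img('scene','s2.png'); p=d['pixels'].astype(int)
q=p[:235,230:440]; m=((q.min(2)>135)).astype('uint8')*255
c=max(cv2.findContours(m,0,1)[0],key=cv2.contourArea); r=cv2.minAreaRect(c); b=cv2.boxPoints(r)+[230,0]
for u in b: print(u.round(0),pt(d,*u,.04)[:2].round(4))
"
```

```text
time_s: 22.28
position: [0.3967, -0.3262, 0.233]
tool_rot: [[-0.033, 0.999, 0.001], [0.999, 0.033, -0.001], [-0.001, 0.001, -1.0]]
ft_force: [0.5, -1.2, -0.2]
grip_width: 0.0514
gripper_force: 0.0
time_s: 23.28
position: [0.5396, -0.1001, 0.2311]
tool_rot: [[-0.033, 0.999, -0.001], [0.999, 0.033, -0.0], [-0.0, -0.001, -1.0]]
ft_force: [0.1, 0.2, 0.4]
grip_width: 0.0853
gripper_force: 0.0Traceback (most recent call last):
  File "<string>", line 5, in <module>
    c=max(cv2.findContours(m,0,1)[0],key=cv2.contourArea); r=cv2.minAreaRect(c); b=cv2.boxPoints(r)+[230,0]
ValueError: max() iterable argument is empty
```

View pics/w2.png

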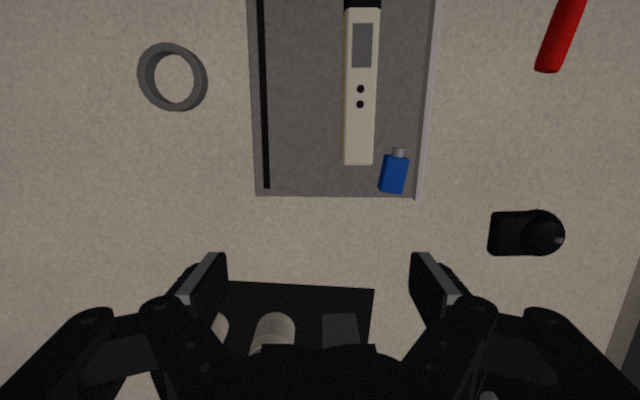

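View pics/s2.png

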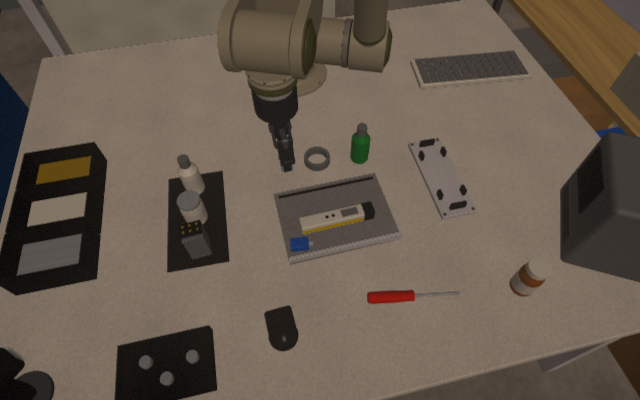

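All three stand on the mat (188,178), (192,207) and (195,235). In the wrist view, the device's white end is at (358,164) and its black end starts at (363,8).

```bash
python3 -c "
from h import *
d=img('wrist')
for u,v in [(344,164),(373,164),(346,8),(381,8),(354,96)]: print(u,v,pt(d,u,v,.04)[:2].round(4))
A=img('scene');B=img('side')
# cradle post tops / holes check
a=lambda x,y:(260+x/3.6,125+y/3.6)
for p in [(580,100),(660,88),(648,240),(732,225),(602,58),(714,282)]: print(pt(A,*a(*p),.032)[:2].round(4))
b=lambda x,y:(240+x/3.8,100+y/3.8)
for p in [(180,60),(344,47),(184,111),(353,97)]: print(pt(B,*b(*p),.032)[:2].round(4))
"
```

```text
344 164 [ 0.5684 -0.0832]
373 164 [ 0.6002 -0.0822]
346 8 [0.562  0.0675]
381 8 [0.5956 0.0686]
354 96 [ 0.5748 -0.0122]
[0.4401 0.2699]
[0.4428 0.3315]
[0.57   0.2699]
[0.5715 0.3311]
[0.4048 0.3008]
[0.6128 0.2996]
[0.4418 0.3241]
[0.5706 0.3229]
[0.4405 0.2629]
[0.5688 0.262 ]
```

```bash
python3 -m jog '[[0,0,0,0.0348,0.0147,0,72],[0,0,0,0.0348,0.0147,0,72],[0,0,0,0.0347,0.0147,0,72],[0,0,0,0,0,0.04,72],[0,0,0,0,0,0.04,72],[0,0,0,0,0,0.04,72],[0,0,0,0,0,0.04,72],[0,0,0,0,0,0.03,72],[0,0,0,0,0,0.016,72],[0,0,0,0,0,0,72]]'
python3 -c "
from h import *
img('side','sd1.png')"
```

```text
time_s: 24.78
position: [0.5803, 0.0056, 0.0249]
tool_rot: [[-0.033, 0.999, -0.001], [0.999, 0.033, 0.0], [0.0, -0.001, -1.0]]
ft_force: [-0.4, -0.3, 0.1]
grip_width: 0.062
gripper_force: 0.0
```

View pics/sd1.png

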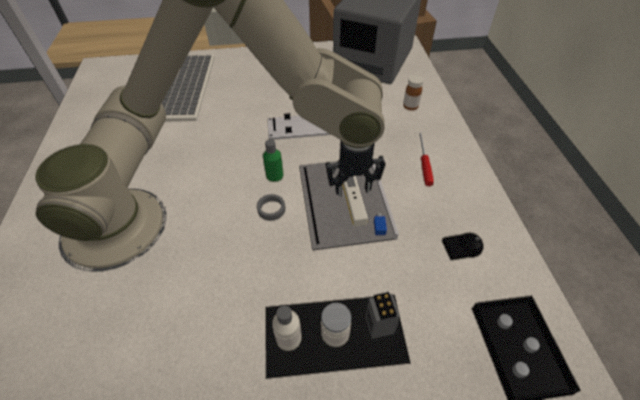

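The fingers straddle the device at (355,185), clear of the sensor (380,224) and the fence.

```bash
python3 -m jog '[[0,0,0,0,0,0.009,72],[0,0,0,0,0,0,72],[0,0,0,0,0,0,0],[0,0,0,0,0,0,0],[0,0,0,0,0,0,0],[0,0,0,0,0,0,0],[0,0,0,0,0,0,0],[0,0,0,0,0,0,0],[0,0,0,0,0,0,0]]' 50
```

```text
time_s: 25.95
position: [0.5806, 0.0058, 0.0169]
tool_rot: [[-0.033, 0.999, 0.001], [0.999, 0.033, -0.0], [-0.0, 0.001, -1.0]]
ft_force: [-1.5, 0.7, 5.7]
grip_width: 0.0333
gripper_force: 52.0
```

```bash
python3 -m jog '[[0,0,0,0,0,-0.012,0],[0,0,0,0,0,-0.03,0],[0,0,0,0,0,-0.039,0],[0,0,0,0,0,-0.039,0],[0,0,0,0.03,-0.008,0,0],[0,0,0,0.038,-0.0082,0,0],[0,0,0,0.04,-0.0082,0,0],[0,0,0,0.04,-0.0082,0,0],[0,0,0,0.04,-0.0082,0,0],[0,0,0,0.04,-0.0082,0,0]]'
python3 -m jog '[[0,0,0,0.038,-0.008,0,0],[0,0,0,0.0287,-0.008,0,0],[0,0,-0.1,0,0,0,0],[0,0,-0.18,0,0,0,0],[0,0,-0.18,0,0,0,0],[0,0,-0.18,0,0,0,0],[0,0,-0.18,0,0,0,0],[0,0,-0.18,0,0,0,0],[0,0,-0.18,0,0,0,0],[0,0,-0.18,0,0,0,0]]'
python3 -m jog '[[0,0,-0.18,0,0,0,0],[0,0,0,0,0,0,0],[0,0,0,0,0,0,0]]'
python3 -c "
from h import *
img('wrist','w3.png')"
```

```text
time_s: 27.2
position: [0.5234, 0.2333, 0.1367]
tool_rot: [[-0.033, 0.999, -0.0], [0.999, 0.033, 0.0], [0.0, -0.0, -1.0]]
ft_force: [0.7, 0.2, -2.6]
grip_width: 0.0331
gripper_force: 51.2
time_s: 28.45
position: [0.5056, 0.2982, 0.1366]
tool_rot: [[-0.985, 0.171, -0.0], [0.171, 0.985, -0.0], [0.0, -0.0, -1.0]]
ft_force: [0.6, -0.3, -1.7]
grip_width: 0.033
gripper_force: 51.1
time_s: 28.82
position: [0.5057, 0.2982, 0.1364]
tool_rot: [[-1.0, 0.001, -0.0], [0.001, 1.0, 0.0], [0.0, 0.0, -1.0]]
ft_force: [-0.2, 0.1, -2.5]
grip_width: 0.0333
gripper_force: 51.1
```

View pics/w3.png

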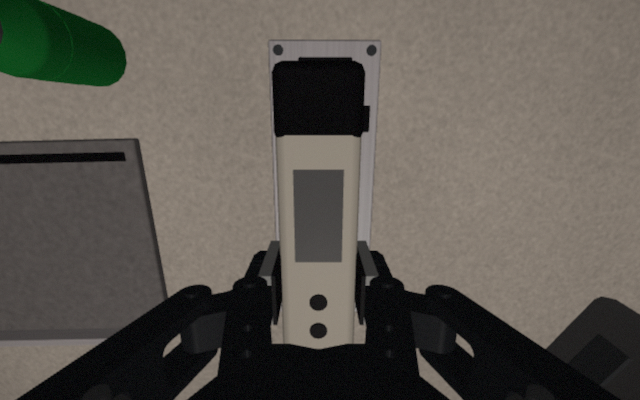

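The held device lies over the cradle; plate far corners at (268,40) and (380,41), device black end from (273,66) to (363,66).

```bash
python3 -c "
from h import *
d=img('wrist')
for u,v,z in [(268,40,.012),(380,41,.012),(278,50,.012),(372,50,.012),(373,220,.012),(273,66,.16),(363,66,.16)]: print(u,v,pt(d,u,v,z)[:2].round(4))
"
```

```text
268 40 [0.3812 0.2597]
380 41 [0.382  0.3482]
278 50 [0.3884 0.2673]
372 50 [0.3885 0.3421]
373 220 [0.5321 0.35  ]
273 66 [0.4196 0.2828]
363 66 [0.4197 0.3153]
```

```bash
python3 -m jog '[[0,0,0,0.002,0.003,0,0],[0,0,0,0,0,0.025,0],[0,0,0,0,0,0.03,0],[0,0,0,0,0,0.03,0],[0,0,0,0,0,0.02,0],[0,0,0,0,0,0.008,0],[0,0,0,0,0,0.003,0],[0,0,0,0,0,0,0]]'
python3 -m jog '[[0,0,0,0,0,0.001,0],[0,0,0,0,0,0,0]]'; python3 -m jog '[[0,0,0,0,0,0.001,0],[0,0,0,0,0,0,0]]'
```

```text
time_s: 29.92
position: [0.5041, 0.3014, 0.0209]
tool_rot: [[-1.0, -0.002, 0.001], [-0.002, 1.0, 0.0], [-0.001, 0.0, -1.0]]
ft_force: [0.3, 0.0, -1.7]
grip_width: 0.0329
gripper_force: 51.1
time_s: 30.18
position: [0.5039, 0.3013, 0.0197]
tool_rot: [[-1.0, -0.002, 0.001], [-0.002, 1.0, 0.0], [-0.001, 0.0, -1.0]]
ft_force: [0.9, -0.0, -2.6]
grip_width: 0.033
gripper_force: 51.1
time_s: 30.42
position: [0.5039, 0.3013, 0.0188]
tool_rot: [[-1.0, -0.002, 0.001], [-0.002, 1.0, 0.0], [-0.001, 0.0, -1.0]]
ft_force: [-1.0, -0.3, 3.9]
grip_width: 0.0329
gripper_force: 51.7
```

```bash
python3 -m jog '[[0,0,0,0,0,0,80],[0,0,0,0,0,0,80],[0,0,0,0,0,0,80],[0,0,0,0,0,0,80],[0,0,0,0,0,-0.02,80],[0,0,0,0,0,-0.04,80],[0,0,0,0,0,-0.05,80],[0,0,0,0,0,-0.05,80],[0,0,0,0,0,-0.05,80],[0,0,0,0,0,0,80]]'
python3 -c "
from h import *
d=img('wrist'); cv2.imwrite('pics/w4.png',cv2.cvtColor(d['pixels'],4))
e=img('scene')['pixels'][110:240,380:500]; f=img('side')['pixels'][80:160,240:380]
cv2.imwrite('pics/c4.png',cv2.cvtColor(np.hstack([cv2.resize(e,(384,416)),cv2.resize(f,(414,416))]),4))
"
```

```text
time_s: 31.68
position: [0.5049, 0.3017, 0.2324]
tool_rot: [[-1.0, -0.002, 0.008], [-0.002, 1.0, 0.003], [-0.008, 0.003, -1.0]]
ft_force: [0.7, -0.3, -0.5]
grip_width: 0.068
gripper_force: 0.0
```

View pics/w4.png

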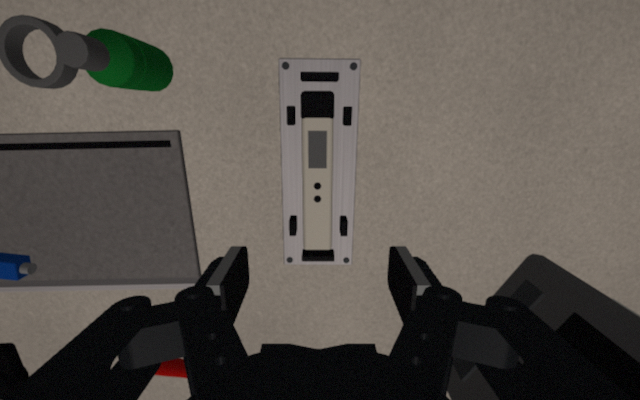

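View pics/c4.png

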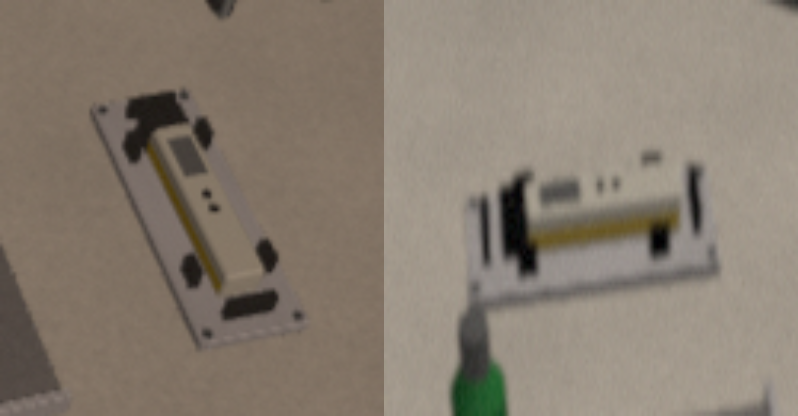

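The device lies between the posts (291–347, 115–225), centred across, with end stops at (319,76) and (318,255). I'll check the lengthwise offset before going on.

```bash
python3 -c "
from h import *
d=img('wrist')
for u,v,z in [(320,59,.012),(319,264,.012),(317,92,.042),(317,250,.042),(302,200,.042),(331,200,.042),(283,200,.012),(355,200,.012),(285,66,.012),(353,66,.012),(290,260,.012),(346,260,.012),(319,72,.032),(318,251,.032)]: print(u,v,pt(d,u,v,z)[:2].round(4))
"
```

```text
320 59 [0.3785 0.3037]
319 264 [0.6223 0.3033]
317 92 [0.4137 0.3006]
317 250 [0.5883 0.3008]
302 200 [0.5275 0.284 ]
331 200 [0.5274 0.3163]
283 200 [0.5361 0.2592]
355 200 [0.5359 0.3469]
285 66 [0.3855 0.2659]
353 66 [0.3854 0.3394]
290 260 [0.6166 0.2659]
346 260 [0.6165 0.3381]
319 72 [0.3938 0.3026]
318 251 [0.5944 0.302 ]
```

Offset is under 3 mm both ways. Next I return the bottle, then the jar, then the module.

```bash
python3 -m jog '[[0,0,0.1,0,0,0,80],[0,0,0.18,0,0,0,80],[0,0,0.18,0,0,0,80],[0,0,0.18,0,0,0,80],[0,0,0.18,0,0,0,80],[0,0,0.18,0,0,0,80],[0,0,0.18,0,0,0,80],[0,0,0.18,0,0,0,80],[0,0,0.18,0,0,0,80],[0,0,0,0,0,0,80]]'
python3 -m jog '[[0,0,0,-0.0416,-0.0086,0,80],[0,0,0,-0.0416,-0.0086,0,80],[0,0,0,-0.0416,-0.0086,0,80],[0,0,0,-0.0416,-0.0086,0,80],[0,0,0,-0.0416,-0.0086,0,80],[0,0,0,-0.0416,-0.0086,0,80],[0,0,0,-0.0416,-0.0086,0,80],[0,0,0,-0.0416,-0.0086,0,80],[0,0,0,-0.0416,-0.0086,0,80],[0,0,0,-0.0416,-0.0086,0,70]]'
python3 -m jog '[[0,0,0,-0.0416,-0.0086,0,60],[0,0,0,-0.0416,-0.0086,0,60],[0,0,0,-0.0416,-0.0086,0,60],[0,0,0,-0.0416,-0.0086,0,60],[0,0,0,-0.0416,-0.0086,0,60],[0,0,0,0,0,0,60]]'
```

```text
time_s: 33.12
position: [0.5035, 0.3011, 0.2271]
tool_rot: [[-0.035, 0.999, -0.002], [0.999, 0.035, -0.001], [-0.001, -0.002, -1.0]]
ft_force: [0.5, -0.0, -0.3]
grip_width: 0.0683
gripper_force: 0.0
time_s: 34.38
position: [0.431, -0.1186, 0.2279]
tool_rot: [[-0.037, 0.999, -0.001], [0.999, 0.037, 0.0], [0.0, -0.001, -1.0]]
ft_force: [2.0, 0.3, -1.3]
grip_width: 0.0596
gripper_force: 0.0
time_s: 35.12
position: [0.3947, -0.3287, 0.2272]
tool_rot: [[-0.034, 0.999, -0.001], [0.999, 0.034, 0.001], [0.001, -0.001, -1.0]]
ft_force: [-0.3, 0.0, -0.3]
grip_width: 0.0512
gripper_force: 0.0
```

```bash
python3 -m jog '[[0,0,0,0.002,0.002,0.03,60],[0,0,0,0,0,0.04,60],[0,0,0,0,0,0.03,60],[0,0,0,0,0,0.02,60],[0,0,0,0,0,0.013,60],[0,0,0,0,0,0,60],[0,0,0,0,0,0,60]]'
```

```text
time_s: 36.0
position: [0.3976, -0.3247, 0.096]
tool_rot: [[-0.034, 0.999, 0.001], [0.999, 0.034, -0.001], [-0.001, 0.001, -1.0]]
ft_force: [0.4, -0.5, 0.3]
grip_width: 0.051
gripper_force: 0.0
```

```bash
python3 -m jog '[[0,0,0,-0.002,-0.001,0.002,60],[0,0,0,0,0,0,60],[0,0,0,0,0,0,0],[0,0,0,0,0,0,0],[0,0,0,0,0,0,0],[0,0,0,0,0,0,0],[0,0,0,0,0,0,0],[0,0,0,0,0,0,0]]' 40
```

```text
time_s: 37.0
position: [0.3964, -0.3267, 0.0935]
tool_rot: [[-0.033, 0.999, 0.0], [0.999, 0.033, -0.0], [-0.0, 0.0, -1.0]]
ft_force: [-2.4, 1.1, 5.5]
grip_width: 0.0251
gripper_force: 37.5
```

```bash
python3 -m jog '[[0,0,0,0,0,-0.012,0],[0,0,0,0,0,-0.024,0],[0,0,0,0,0,-0.024,0],[0,0,0,0.02,0.013,0,0],[0,0,0,0.04,0.013,0,0],[0,0,0,0.04,0.013,0,0],[0,0,0,0.04,0.013,0,0],[0,0,0,0.04,0.013,0,0],[0,0,0,0.04,0.013,0,0],[0,0,0,0.04,0.013,0,0]]'
python3 -m jog '[[0,0,0,0.04,0.013,0,0],[0,0,0,0.04,0.013,0,0],[0,0,0,0.04,0.013,0,0],[0,0,0,0.0184,0.013,0,0],[0,0,0,0,0,0.02,0],[0,0,0,0,0,0.02,0],[0,0,0,0,0,0.008,0],[0,0,0,0,0,0.003,0],[0,0,0,0,0,0,0]]'
```

```text
time_s: 38.25
position: [0.479, -0.0623, 0.1537]
tool_rot: [[-0.033, 0.999, 0.0], [0.999, 0.033, 0.0], [0.0, 0.0, -1.0]]
ft_force: [0.3, -0.2, -2.3]
grip_width: 0.025
gripper_force: 37.8
time_s: 39.38
position: [0.5264, 0.0762, 0.1028]
tool_rot: [[-0.033, 0.999, 0.001], [0.999, 0.033, 0.0], [-0.0, 0.001, -1.0]]
ft_force: [0.5, 0.8, -1.9]
grip_width: 0.025
gripper_force: 38.1
```

```bash
python3 -m jog '[[0,0,0,0,0,0.002,0],[0,0,0,0,0,0,0]]'; python3 -m jog '[[0,0,0,0,0,0.001,0],[0,0,0,0,0,0,0]]'
```

```text
time_s: 39.62
position: [0.5263, 0.0762, 0.1005]
tool_rot: [[-0.033, 0.999, 0.0], [0.999, 0.033, 0.0], [-0.0, 0.0, -1.0]]
ft_force: [0.3, 0.1, -1.2]
grip_width: 0.0248
gripper_force: 38.1
time_s: 39.88
position: [0.5264, 0.0762, 0.0996]
tool_rot: [[-0.033, 0.999, 0.001], [0.999, 0.033, -0.0], [-0.0, 0.001, -1.0]]
ft_force: [0.1, 0.7, 0.8]
grip_width: 0.0248
gripper_force: 38.4
```

```bash
python3 -m jog '[[0,0,0,0,0,0,60],[0,0,0,0,0,0,60],[0,0,0,0,0,0,60],[0,0,0,0,0,0,60],[0,0,0,0,0,-0.03,60],[0,0,0,0,0,-0.04,60],[0,0,0,-0.02,-0.0048,0,80],[0,0,0,-0.04,-0.0048,0,80],[0,0,0,-0.04,-0.0048,0,80],[0,0,0,-0.04,-0.0048,0,80]]'
python3 -m jog '[[0,0,0,-0.04,-0.0048,0,80],[0,0,0,-0.04,-0.0048,0,80],[0,0,0,-0.04,-0.0048,0,80],[0,0,0,-0.04,-0.0048,0,80],[0,0,0,-0.04,-0.0048,0,80],[0,0,0,-0.04,-0.0048,0,80],[0,0,0,-0.0213,-0.0048,0,80],[0,0,0,0,0,0.02,80],[0,0,0,0,0,0.02,80],[0,0,0,0,0,0,80]]'
```

```text
time_s: 41.12
position: [0.5114, -0.0655, 0.1694]
tool_rot: [[-0.033, 0.999, 0.0], [0.999, 0.033, 0.0], [-0.0, 0.0, -1.0]]
ft_force: [0.2, -0.3, -0.3]
grip_width: 0.0684
gripper_force: 0.0
time_s: 42.38
position: [0.4862, -0.3257, 0.1282]
tool_rot: [[-0.033, 0.999, -0.002], [0.999, 0.033, 0.002], [0.002, -0.002, -1.0]]
ft_force: [1.1, 0.8, 0.1]
grip_width: 0.0684
gripper_force: 0.0
```

```bash
python3 -m jog '[[0,0,0,0,0,0.03,80],[0,0,0,0,0,0.03,80],[0,0,0,0,0,0.014,80],[0,0,0,0,0,0.007,80],[0,0,0,0,0,0,80],[0,0,0,0,0,0,0],[0,0,0,0,0,0,0],[0,0,0,0,0,0,0],[0,0,0,0,0,0,0],[0,0,0,0,0,0,0]]' 40
python3 -m jog '[[0,0,0,0,0,0,0]]'
```

```text
time_s: 43.62
position: [0.487, -0.3269, 0.0496]
tool_rot: [[-0.033, 0.999, 0.001], [0.999, 0.033, -0.001], [-0.001, 0.001, -1.0]]
ft_force: [-1.8, 0.7, 6.1]
grip_width: 0.0524
gripper_force: 42.4
time_s: 43.75
position: [0.487, -0.327, 0.0496]
tool_rot: [[-0.033, 0.999, 0.001], [0.999, 0.033, -0.001], [-0.001, 0.001, -1.0]]
ft_force: [-2.5, 1.3, 6.4]
grip_width: 0.0526
gripper_force: 42.4
```

```bash
python3 -m jog '[[0,0,0,0,0,-0.012,0],[0,0,0,0,0,-0.024,0],[0,0,0,0,0,-0.024,0],[0,0,0,0.02,0.0059,0,0],[0,0,0,0.04,0.0059,0,0],[0,0,0,0.04,0.0059,0,0],[0,0,0,0.04,0.0059,0,0],[0,0,0,0.04,0.0059,0,0],[0,0,0,0.04,0.0059,0,0],[0,0,0,0.04,0.0059,0,0]]'
python3 -m jog '[[0,0,0,0.04,0.0059,0,0],[0,0,0,0.0269,0.0059,0,0],[0,0,0,0,0,0.02,0],[0,0,0,0,0,0.02,0],[0,0,0,0,0,0.008,0],[0,0,0,0,0,0.004,0],[0,0,0,0,0,0,0]]'
python3 -m jog '[[0,0,0,0,0,0.001,0],[0,0,0,0,0,0,0]]'; python3 -m jog '[[0,0,0,0,0,0.001,0],[0,0,0,0,0,0,0]]'
```

```text
time_s: 45.0
position: [0.5187, -0.0628, 0.1076]
tool_rot: [[-0.033, 0.999, -0.002], [0.999, 0.033, 0.001], [0.001, -0.001, -1.0]]
ft_force: [1.0, -0.2, -2.5]
grip_width: 0.0523
gripper_force: 42.6
time_s: 45.88
position: [0.529, 0.002, 0.0565]
tool_rot: [[-0.033, 0.999, 0.0], [0.999, 0.033, 0.0], [0.0, 0.0, -1.0]]
ft_force: [-0.2, 0.4, -2.2]
grip_width: 0.0526
gripper_force: 42.6
time_s: 46.12
position: [0.5291, 0.0018, 0.0556]
tool_rot: [[-0.033, 0.999, 0.001], [0.999, 0.033, -0.0], [-0.0, 0.001, -1.0]]
ft_force: [0.5, -0.6, -2.4]
grip_width: 0.0526
gripper_force: 42.6
time_s: 46.38
position: [0.5291, 0.0019, 0.0555]
tool_rot: [[-0.033, 0.999, 0.001], [0.999, 0.033, -0.0], [-0.0, 0.001, -1.0]]
ft_force: [-4.1, 1.1, 9.1]
grip_width: 0.0527
gripper_force: 43.7
```

```bash
python3 -m jog '[[0,0,0,0,0,-0.001,80],[0,0,0,0,0,0,80],[0,0,0,0,0,0,80],[0,0,0,0,0,0,80],[0,0,0,0,0,-0.03,80],[0,0,0,0,0,-0.04,80],[0,0,0,0,0,-0.014,80],[0,0,0,-0.02,0.0041,0,80],[0,0,0,-0.04,0.0041,0,80],[0,0,0,-0.04,0.0041,0,80]]'
python3 -m jog '[[0,0,0,-0.04,0.0041,0,80],[0,0,0,-0.04,0.0041,0,80],[0,0,0,-0.04,0.0041,0,80],[0,0,0,-0.04,0.0041,0,80],[0,0,0,-0.04,0.0041,0,80],[0,0,0,-0.0291,0.0041,0,80],[0,0,0,0,0,0,80],[0,0,0,0,0,0,80]]'
```

```text
time_s: 47.62
position: [0.5443, -0.0995, 0.1377]
tool_rot: [[-0.033, 0.999, -0.002], [0.999, 0.033, 0.001], [0.001, -0.002, -1.0]]
ft_force: [0.1, 0.7, 0.1]
grip_width: 0.0685
gripper_force: 0.0
time_s: 48.62
position: [0.5761, -0.3256, 0.138]
tool_rot: [[-0.033, 0.999, -0.002], [0.999, 0.033, 0.002], [0.002, -0.002, -1.0]]
ft_force: [-1.0, 1.2, 0.1]
grip_width: 0.068
gripper_force: 0.0
```

```bash
python3 -m jog '[[0,0,0,0,0,0.03,80],[0,0,0,0,0,0.03,80],[0,0,0,0,0,0.018,80],[0,0,0,0,0,0.009,80],[0,0,0,0,0,0,80],[0,0,0,0,0,0,0],[0,0,0,0,0,0,0],[0,0,0,0,0,0,0],[0,0,0,0,0,0,0],[0,0,0,0,0,0,0]]' 40
python3 -m jog '[[0,0,0,0,0,0,0],[0,0,0,0,0,0,0]]'
```

```text
time_s: 49.88
position: [0.577, -0.3262, 0.0535]
tool_rot: [[-0.033, 0.999, 0.001], [0.999, 0.033, -0.001], [-0.001, 0.001, -1.0]]
ft_force: [-2.0, 0.9, 6.4]
grip_width: 0.0461
gripper_force: 40.5
time_s: 50.12
position: [0.577, -0.3262, 0.0536]
tool_rot: [[-0.033, 0.999, 0.001], [0.999, 0.033, -0.001], [-0.001, 0.001, -1.0]]
ft_force: [-1.9, 0.2, 5.9]
grip_width: 0.0459
gripper_force: 40.5
```

```bash
python3 -m jog '[[0,0,0,0,0,-0.012,0],[0,0,0,0,0,-0.024,0],[0,0,0,0,0,-0.024,0],[0,0,0,0.02,-0.0056,0,0],[0,0,0,0.04,-0.0056,0,0],[0,0,0,0.04,-0.0056,0,0],[0,0,0,0.04,-0.0056,0,0],[0,0,0,0.04,-0.0056,0,0],[0,0,0,0.04,-0.0056,0,0],[0,0,0,0.037,-0.0056,0,0]]'
python3 -m jog '[[0,0,0,0,0,0.02,0],[0,0,0,0,0,0.02,0],[0,0,0,0,0,0.008,0],[0,0,0,0,0,0.004,0],[0,0,0,0,0,0,0]]'
python3 -m jog '[[0,0,0,0,0,0.001,0],[0,0,0,0,0,0,0]]'; python3 -m jog '[[0,0,0,0,0,0.001,0],[0,0,0,0,0,0,0]]'
```

```text
time_s: 51.38
position: [0.5287, -0.0689, 0.1127]
tool_rot: [[-0.033, 0.999, 0.0], [0.999, 0.033, 0.0], [0.0, 0.0, -1.0]]
ft_force: [0.8, 0.0, -2.8]
grip_width: 0.0462
gripper_force: 41.2
time_s: 52.0
position: [0.5292, -0.0704, 0.0607]
tool_rot: [[-0.033, 0.999, 0.0], [0.999, 0.033, -0.0], [-0.0, 0.0, -1.0]]
ft_force: [0.5, -0.1, -3.2]
grip_width: 0.0459
gripper_force: 41.0
time_s: 52.25
position: [0.5292, -0.0703, 0.0597]
tool_rot: [[-0.033, 0.999, 0.001], [0.999, 0.033, -0.0], [-0.0, 0.001, -1.0]]
ft_force: [-0.6, 0.1, -2.0]
grip_width: 0.046
gripper_force: 41.0
time_s: 52.5
position: [0.5292, -0.0703, 0.0595]
tool_rot: [[-0.033, 0.999, 0.001], [0.999, 0.033, -0.001], [-0.001, 0.001, -1.0]]
ft_force: [-3.0, 0.9, 7.4]
grip_width: 0.046
gripper_force: 42.1
```

Release, rise, and back off for a final look.

```bash
python3 -m jog '[[0,0,0,0,0,-0.001,80],[0,0,0,0,0,0,80],[0,0,0,0,0,0,80],[0,0,0,0,0,0,80],[0,0,0,0,0,-0.03,80],[0,0,0,0,0,-0.04,80],[0,0,0,0,0,-0.05,80],[0,0,0,0,0,-0.05,80],[0,0,0,-0.03,0,0,80],[0,0,0,-0.04,0,0,80]]'
python3 -m jog '[[0,0,0,-0.05,0,0,80],[0,0,0,-0.05,0,0,80],[0,0,0,-0.05,0,0,80],[0,0,0,0,0,0,80],[0,0,0,0,0,0,80]]'
python3 -c "
from h import *
img('scene','s9.png')"
```

```text
time_s: 53.75
position: [0.5314, -0.1404, 0.23]
tool_rot: [[-0.035, 0.999, 0.001], [0.999, 0.035, -0.001], [-0.001, 0.001, -1.0]]
ft_force: [-0.3, -0.9, -0.9]
grip_width: 0.0684
gripper_force: 0.0
time_s: 54.38
position: [0.5362, -0.2897, 0.2291]
tool_rot: [[-0.033, 0.999, -0.0], [0.999, 0.033, 0.001], [0.001, -0.0, -1.0]]
ft_force: [0.0, -0.5, 0.3]
grip_width: 0.0679
gripper_force: 0.0
```

View pics/s9.png

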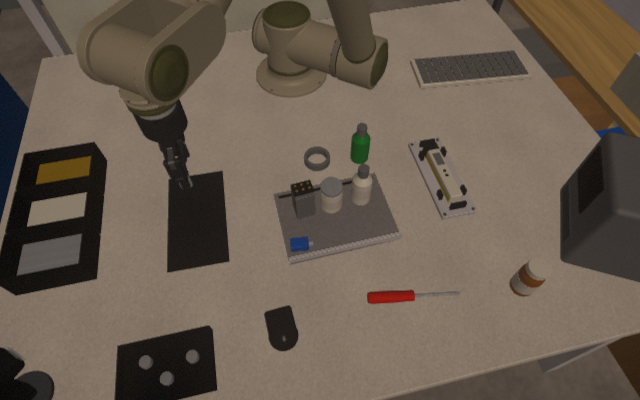

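The module (303,197), jar (332,195) and bottle (362,186) are back at their starting pixels. The device lies in the cradle (443,178), and the sensor and tape are where they were.

```bash
python3 -c "
from rig import job
print(job.close_job())"
```

```text
the job is handed in; nothing more can be done
None
```

I handed in the job at about 54 s of robot time: the device is in the cradle, button side up, the bottle, jar and module are back at their starting places, and the sensor and tape look undisturbed in the last picture; no verdict came back.

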